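Bleed the dish-rinse line past a cup in the way

ROBOT

A 7-joint arm with a two-finger parallel gripper is mounted at the origin on the work surface. World frame = base frame: x ahead of the robot, y to its left, z up, the work surface at z = 0. Lengths are in m, angles in rad, forces in N, time in s.
With the tool pointing down it reaches from about 0.425 to 0.875 m from the base axis. Payload 9.9 kg.
Tool frame: the origin (TCP) lies at the very end of the fingers, on their centre line; the grasp point (between the pads) lies env.grasp_offset behind it (env.grasp_offset is the distance from the TCP to the grasp point, in m); z points along the fingers, y is the line along which they close (so a half turn about z gives the same grasp; the last joint's range is limited). The gripper opens to 85 mm and grips with 20 to 120 N. Pads are 22 mm wide; open, the fingers measure 114 mm over their backs; the gripper's body (76 mm by 85 mm) begins 54 mm behind the grasp point. The pads swing forward as they close: fully open they stand 13 mm farther back than shut.
Start: joints at [1.15, 0.576, 0.025, 1.437, -0.015, 1.129, -0.057], TCP at [0.223, -0.637, 0.231] pointing down, gripper open.
Joint ranges: [-2.76, 2.76], [-0.34, 2.15], [-1.52, 1.57], [0.19, 2.46], [-1.09, 4.23], [0.17, 1.99], [-2.82, 2.82]. Speed limits (rad/s): [2.22, 2.22, 3.01, 3.01, 3.14, 3.14, 3.14].

INTERFACE

Orientations are given as a unit quaternion [x, y, z, w].
In Python, from workcell import read_state, imaging, ticket, env gives the robot as it stands. The module is installed in compiled form; this text tells all that it offers.
- The arm moves only by the tool step_arm, never from a script. Its argument "deltas" is a list of rows, each a list of 2 entries, a list of its own where there are three numbers: the shift along the tool's x, y, z in m, then the turn, a rotation vector about the tool's x, y, z in rad. In form: [[[dx, dy, dz], [rx, ry, rz]], ...]. A call has 1 to 20 rows; each row is the pose to reach, as a shift and turn from the pose commanded when the call began, along the tool's axes at that moment; what a row does not reach only later rows make up. A row lasts 1/12 s, in which the tool goes at most 41.7 mm and 7.16 degrees, less where a joint would pass 70% of its speed; a pose out of reach is approached as far as the arm can. A call with a gripper value outside its range is refused whole. "grip" is the opening, from 0 (shut) to 1 (fully open), set as the call begins (left out, the last holds). The fingers move at their own pace and stop on an object; "grip_force" is the grip in N (left out, the last holds). Time passes only in rows, so rows that repeat a pose let the fingers close. It gives the time, the measured TCP pose, the force, the opening and the grip force at its end, in the units of the state.
- read_state(): the state, without advancing time (a new reading comes with each control period).
- imaging.read_camera(name): name is "scene" or "top" or "wrist"; returns a dict with "color" (420x560x3 uint8, red, green, blue), "fx", "fy", "cx", "cy" (pixels), "D" ([k1, k2, p1, p2, k3] as OpenCV has them; the pictures are not rectified), "rvec" (rotation vector, rad) and "tvec" (3), from world to camera coordinates, as OpenCV has them; the wrist camera has in their place "T_tool_cam" (4x4, takes a point from camera to tool coordinates, whose origin is the TCP and whose axes are the flange's). Camera axes: x right, y down, z forward; pixel columns grow to the right and rows downward; lengths in m; the calibration is good to about 2 mm. A picture is of the moment at which its call begins: read the wrist's pose just before it. There is no depth.
- ticket.hand_in(): hands the job in; it is judged then, once.
The state is a dict: "time_s": time; "joint_positions": joint angles; "dq": joint speeds; "joint_efforts": joint torques, N m; "position": TCP position; "tcp_rot": TCP orientation; "ft_force": force on the tool from outside, world axes, zero at the start; "wrist_torque": the same for the moment, N m; "opening": opening from 0.0 (shut) to 1.0 (fully open); "grip_force": force on a finger pad.
Only numpy, scipy, OpenCV 4.12 (cv2) and the standard library are available. Lean on these libraries where they do the work, as an engineer would, in place of code of your own. Each camera call takes 0.05 s, during which the arm holds its last target. There are 200 camera calls.

TASK

Bleed the rinse line by the drainer for the night: first turn the red supply lever across its pipe, right to its closed stop, then turn the yellow drain lever in line with its pipe, right to its open stop, and only then press the green pedal fully down, hold it down for a second and let it come up. A blue cup stands on the plank in the swing of the yellow lever: before turning that lever take or push the cup clear of the lever's whole swing (do not shove it with the lever), keeping it upright, and leave it standing on the plank. Leave both levers at those stops, and leave the bottle, jar, brush, spatula and the ladle balanced on the drainer's rim where they are.

Things in the scene. Friction and masses are not known exactly. Their poses are not given: they have to be found in the camera images.
- supply_valve: Supply stopcock: grey pipe bridge, fixed. Origin on the plank under the lever's pivot. Pipe along x, axis 40 mm high, 26 mm thick, down into the plank at x=+-78 mm (elbows to 57 mm high, x=+-95); brass body x=+-27 mm, 40 mm wide, top 60 mm high. red lever: level bar 20 mm wide, 14 thick, middle 87 high, 110 long from the pivot; sweeps only the quarter from +x to +y
- supply_lever (a joint): Red supply lever: angle from the valve's +x axis towards its +y axis (anticlockwise from above). 0 = in line with the pipe = open stop, 1.571 = across the pipe = closed stop. Stiff: stays where it is left, about 3 N at the tip turns it. Starts partly or fully open
- supply_tip (a point): End of the red lever, on its middle line, 110 mm from the pivot, 87 mm above the plank
- drain_valve: Drain stopcock: grey pipe bridge, fixed. Origin on the plank under the lever's pivot. Pipe along x, axis 40 mm high, 26 mm thick, down into the plank at x=+-78 mm (elbows to 57 mm high, x=+-95); brass body x=+-27 mm, 40 mm wide, top 60 mm high. yellow lever: level bar 20 mm wide, 14 thick, middle 87 high, 110 long from the pivot; sweeps only the quarter from +x to +y
- drain_lever (a joint): Yellow drain lever: same sense and stiffness as the red one: 0 = in line with the pipe = open stop, 1.571 = across = closed stop. Starts closed or nearly
- drain_tip (a point): End of the yellow lever, on its middle line, 110 mm from the pivot, 87 mm above the plank
- pedal_base: Steel base of the pedal, 170 x 100 x 8 mm, fixed to the plank, origin under its centre; pivot across it at x = +68 mm, 32 mm high. The raised end of the pedal points to its -x
- pedal (a joint): Green sprung pedal, plate 145 x 80 x 10 mm, hinged at its far end; 0 = up (sloping 0.32 rad, free end about 80 mm high), 0.30 = pressed down to its stop, nearly level. About 5 N at the pad starts it, 8 N holds it down; it springs back
- pedal_pad (a point): Point on the top face of the pedal where to press, 115 mm from the pivot, 30 mm from the free end, 73 mm above the plank when up, about 39 mm when fully down; moves with the pedal
- blue_cup: Blue plastic tumbler standing on the plank beside the yellow valve's pipe, rim 62 mm across, 115 mm tall, narrower at the foot, wall 3 mm, about 90 g. Origin under its centre, z up
- ladle: Steel ladle balanced across the rim (130 mm high) of the fixed black drainer crate at the back (300 x 480 mm, front about x = 0.77 m). Flat handle 360 mm long along its x; origin under the near end of the handle, bowl beyond the far end. Leave alone
- soap_bottle: Green soap bottle, 62 mm across, 190 mm tall, origin under its centre. Leave alone
- scourer_jar: Orange jar, 64 mm across, 110 mm tall, origin under its centre. Leave alone
- brush: Scrubbing brush lying on the plank near the robot, 180 mm long along its x, under 40 mm high, origin under its middle. Leave alone
- spatula: Kitchen spatula lying on the plank near the robot, 180 mm long along its x, under 40 mm high, origin under its middle. Leave alone
Things that resemble listed ones, but are neither listed nor needed, are in the scene too. Leave any brown or pink look-alike of the pedal_base alone.

How it is judged:
By the outcome, as a careful person would: the job done as asked, in the order asked, and still so for the second after the job is handed in, with the robot touching nothing.
It also fails if it takes over 72 s, if anything falls off the work surface, if the arm or the gripper's body presses on something with over 40 N, if the wrist force passes 120 N, or if a joint passes its speed limit or range.

## Working session

There is one attempt and no reset: what is moved stays moved. The work goes in short steps, Python scripts to look and compute and a tool call to move; the robot and the scene stay as the last step left them, time stands still between calls to the robot, and variables do not carry over. Pictures are saved under pics/ and viewed, at most 10 in all, crops included, and the job is handed in when it is done.

Besides the shell and the picture viewer there is one more tool, called after "Request:" by a JSON object that holds its "fn" and its "kwargs". step_arm: Moves the arm, as the interface text tells. Its arguments: {"type":"object","properties":{"deltas":{"type":"array"},"grip":{"type":"number"},"grip_force":{"type":"number"}},"required":["deltas"]}

```bash
mkdir -p pics; cat > h.py <<'E'
import numpy as np, cv2
from scipy.spatial.transform import Rotation as R
from workcell import read_state, imaging, ticket, env
def cam(name):
    s=read_state(); c=imaging.read_camera(name)
    K=np.array([[c['fx'],0,c['cx']],[0,c['fy'],c['cy']],[0,0,1.]]); D=np.array(c['D'],float)
    if 'rvec' in c:
        Rw=cv2.Rodrigues(np.array(c['rvec'],float))[0].T; o=-Rw@np.array(c['tvec'],float).ravel()
    else:
        T=np.array(c['T_tool_cam']); Rt=R.from_quat(s['tcp_rot']).as_matrix()
        Rw=Rt@T[:3,:3]; o=np.array(s['position'])+Rt@T[:3,3]
    return dict(img=cv2.cvtColor(c['color'],cv2.COLOR_RGB2BGR),K=K,D=D,R=Rw,o=o)
def ray(c,px):
    u=cv2.undistortPoints(np.array(px,float).reshape(-1,1,2),c['K'],c['D']).reshape(-1,2)
    return np.c_[u,np.ones(len(u))]@c['R'].T
def onz(c,px,z):
    d=ray(c,px); return c['o']+d*((z-c['o'][2])/d[:,2])[:,None]
def proj(c,P):
    rv=cv2.Rodrigues(c['R'].T)[0]; return cv2.projectPoints(np.array(P,float).reshape(-1,1,3),rv,-c['R'].T@c['o'],c['K'],c['D'])[0].reshape(-1,2)
E
python3 - <<'E'
from h import *
s=read_state(); print(s['position'],s['tcp_rot'],s['time_s'],env.grasp_offset)
for n in('scene','top'):
    c=cam(n); print(n,c['o']); cv2.imwrite(f'pics/{n}0.png',cv2.resize(c['img'],(784,588),interpolation=cv2.INTER_CUBIC))
E
```

```text
[ 0.2228998  -0.63663241  0.23046422] [ 9.85851408e-01  1.67619556e-01 -1.81780732e-04 -8.07862584e-04] 0.0 0.0187
scene [ 0.92728728 -0.40612849  0.92863811]
top [0.40743637 0.05354747 1.12555302]
```

View pics/top0.png

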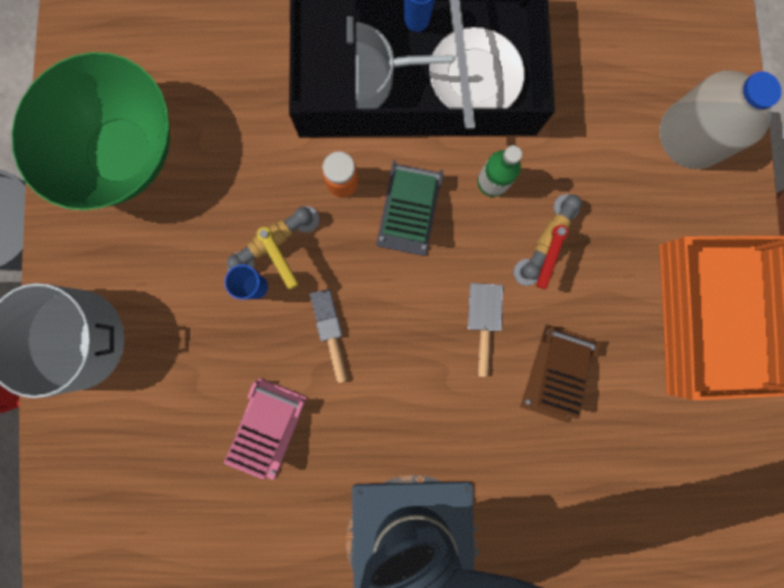

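View pics/scene0.png

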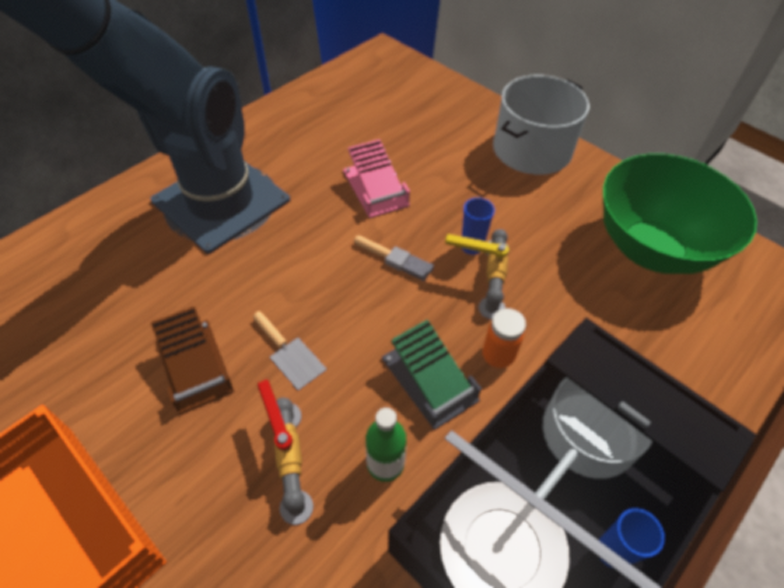

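The top view (784x588) shows:
- **Yellow valve:** pivot at about (264,235), lever tip at (292,286), elbows at (305,218) and (236,262).
- **Blue cup:** at (245,282), beside that valve. The other blue cup, at (418,10), is in the drainer, so it isn't the one meant.
- **Red valve:** pivot at (561,232), lever tip at (543,285), elbows at (570,205) and (528,272).
- **Pedal candidates:** green (410,210), pink (265,430) and brown (560,372). The green one is meant, by colour. Its striped free end points towards the robot.

Next I'll measure these.

```bash
cat > m.py <<'E'
from h import *
c=cam('top'); s=cam('scene')
def mask(c,lo,hi,roi):
    h=cv2.cvtColor(c['img'],cv2.COLOR_BGR2HSV); m=cv2.inRange(h,np.array(lo),np.array(hi))
    x0,y0,x1,y1=[int(v/1.4) for v in roi]; z=np.zeros_like(m); z[y0:y1,x0:x1]=m[y0:y1,x0:x1]
    n,l,st,ce=cv2.connectedComponentsWithStats(z)
    k=1+np.argmax(st[1:,4]); return (l==k).astype(np.uint8)
def rect(m):
    p=np.argwhere(m)[:,::-1].astype(np.float32); return cv2.boxPoints(cv2.minAreaRect(p)),p
rois=dict(red=([0,150,80],[8,255,255],(520,220,590,300),(250,370,300,450)),
 yel=([22,150,100],[32,255,255],(250,220,310,300),(440,225,512,262)),
 cup=([108,120,50],[125,255,255],(215,255,280,310),(450,190,500,260)),
 ped=([60,40,20],[90,255,255],(375,150,450,260),(380,310,480,420)))
for n,(lo,hi,r1,r2) in rois.items():
    for cc,r,t in((c,r1,'top'),(s,r2,'scene')):
        b,p=rect(mask(cc,lo,hi,r)); z={'red':.094,'yel':.094,'cup':.115,'ped':.05}[n]
        print(n,t,len(p),'px',np.round(b*1.4).tolist(),'\n   W',np.round(onz(cc,b,z)[:,:2],3).tolist())
v=c['img'][90:310,150:440]; cv2.imwrite('pics/crop.png',cv2.resize(v,(790,599),interpolation=cv2.INTER_CUBIC))
E
python3 m.py
```

```text
red top 385 px [[531.0, 284.0], [556.0, 222.0], [571.0, 228.0], [546.0, 290.0]] 
   W [[0.484, -0.219], [0.597, -0.27], [0.586, -0.297], [0.473, -0.245]]
red scene 476 px [[250.0, 383.0], [268.0, 377.0], [294.0, 445.0], [277.0, 452.0]] 
   W [[0.474, -0.255], [0.485, -0.227], [0.605, -0.272], [0.594, -0.297]]
yel top 348 px [[254.0, 231.0], [267.0, 225.0], [298.0, 284.0], [285.0, 291.0]] 
   W [[0.589, 0.28], [0.601, 0.257], [0.492, 0.201], [0.48, 0.225]]
yel scene 265 px [[445.0, 241.0], [448.0, 231.0], [508.0, 247.0], [505.0, 257.0]] 
   W [[0.499, 0.2], [0.485, 0.224], [0.594, 0.275], [0.606, 0.251]]
cup top 554 px [[225.0, 265.0], [266.0, 265.0], [266.0, 297.0], [225.0, 297.0]] 
   W [[0.527, 0.326], [0.526, 0.254], [0.469, 0.254], [0.47, 0.326]]
cup scene 440 px [[463.0, 236.0], [465.0, 199.0], [492.0, 201.0], [490.0, 237.0]] 
   W [[0.524, 0.22], [0.464, 0.299], [0.505, 0.334], [0.563, 0.254]]
ped top 1516 px [[381.0, 234.0], [394.0, 168.0], [438.0, 176.0], [425.0, 242.0]] 
   W [[0.588, 0.05], [0.714, 0.024], [0.697, -0.06], [0.57, -0.033]]
ped scene 1502 px [[391.0, 347.0], [429.0, 321.0], [471.0, 385.0], [433.0, 411.0]] 
   W [[0.571, -0.026], [0.583, 0.062], [0.722, 0.016], [0.707, -0.064]]
```

View pics/crop.png

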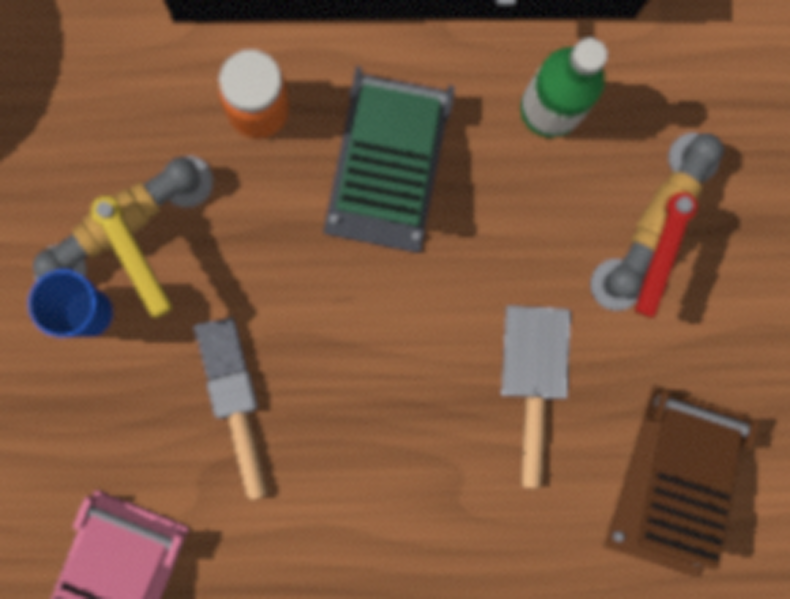

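The crop (scale 2.724) shows the red pivot pin at (684,204), with red elbows at (705,150) and (628,283). The yellow pin is at (104,209), with elbows at (183,173) and (50,262). The cup rim is centred on (63,303). The green pedal's free end is towards the robot, at about (380,225).

```bash
python3 - <<'E'
from h import *
c=cam('top')
f=lambda u,v,z:onz(c,[[150+u/2.724,90+v/2.723]],z)[0,:2]
def ang(d): return np.degrees(np.arctan2(d[1],d[0]))
for n,pin,e1,e2,tip in(('red',(684,204),(705,150),(628,283),(647,313)),('yel',(104,209),(183,173),(50,262),(157,310))):
    p=f(*pin,.095);a=f(*e1,.05);b=f(*e2,.05);t=f(*tip,.094)
    print(n,'pin',p.round(3),'elbows',a.round(3),b.round(3),'mid',((a+b)/2).round(3),'len',np.linalg.norm(a-b).round(3),'+x ang',ang(b-a).round(1),'lever',ang(t-p).round(1),np.linalg.norm(t-p).round(3))
print('cup',f(63,303,.115), 'foot', f(88,310,.0))
print('pedal hinge ends',f(358,82,.032),f(448,97,.032),'base near',f(328,232,.008),f(420,248,.008))
print('free end plate',f(345,215,.08),f(418,225,.08))
print('spat',[f(*q,.01).round(3) for q in((215,322),(258,495),(540,308),(532,485))])
print('jar',f(255,80,.11),'bottle',f(560,105,.1),'pink',f(98,495,.03),f(187,530,.03))
E
```

```text
red pin [ 0.581 -0.279] elbows [ 0.642 -0.318] [ 0.511 -0.235] mid [ 0.577 -0.276] len 0.155 +x ang 147.6 lever 158.8 0.109
yel pin [0.585 0.263] elbows [0.626 0.195] [0.542 0.325] mid [0.584 0.26 ] len 0.155 +x ang 123.1 lever -152.8 0.107
cup [0.49615825 0.29620308] foot [0.49870688 0.29846357]
pedal hinge ends [0.71898924 0.02283614] [ 0.70240815 -0.0665212 ] base near [0.5721409  0.05542038] [ 0.55433736 -0.03659371]
free end plate [0.5773849  0.03902938] [ 0.56671437 -0.02945209]
spat [array([0.484, 0.169]), array([0.312, 0.129]), array([ 0.492, -0.155]), array([ 0.316, -0.142])]
jar [0.70028634 0.12020179] bottle [ 0.67521685 -0.16415737] pink [0.31612246 0.2830897 ] [0.28109444 0.1970141 ]
```

```bash
cat >> h.py <<'E'
def rel(wps):
    s=read_state(); Rt=R.from_quat(s['tcp_rot']).as_matrix(); p=np.array(s['position'])
    print('t',round(s['time_s'],2),'pos',p.round(4),'F',np.array(s['ft_force']).round(1),'xang',np.degrees(np.arctan2(Rt[1,0],Rt[0,0])).round(1),'zax',Rt[:,2].round(3))
    for w in wps: print(((np.array(w)-p)@Rt).round(3).tolist())
def arc(piv,a0,a1,n,r,d,z):  # d signed offset along direction of motion
    out=[]; sg=np.sign(a1-a0)
    for a in np.radians(np.linspace(a0,a1,n)):
        u=np.array([np.cos(a),np.sin(a)]); m=sg*np.array([-u[1],u[0]])
        out.append([*(np.array(piv)+r*u+d*m),z])
    return out
E
python3 -c "
from h import *
rel([[.5235,-.202,.23],[.5235,-.202,.071]])"
```

```text
t 0.25 pos [ 0.223  -0.6369  0.2309] F [-0.8 -0.2 -0.2] xang 19.3 zax [-0.     0.001 -1.   ]
[0.427, -0.311, 0.001]
[0.427, -0.311, 0.16]
```

Request:
{"fn": "step_arm", "kwargs": {"deltas": [[[0.03, -0.022, 0], [0, 0, 0]], [[0.06, -0.044, 0], [0, 0, 0]], [[0.09, -0.066, 0], [0, 0, 0]], [[0.12, -0.088, 0], [0, 0, 0]], [[0.15, -0.11, 0], [0, 0, 0]], [[0.18, -0.132, 0], [0, 0, 0]], [[0.21, -0.154, 0], [0, 0, 0]], [[0.24, -0.176, 0], [0, 0, 0]], [[0.27, -0.198, 0], [0, 0, 0]], [[0.3, -0.22, 0], [0, 0, 0]], [[0.33, -0.242, 0], [0, 0, 0]], [[0.36, -0.264, 0], [0, 0, 0]], [[0.39, -0.286, 0], [0, 0, 0]], [[0.415, -0.303, 0], [0, 0, 0]], [[0.427, -0.311, 0.02], [0, 0, 0]], [[0.427, -0.311, 0.05], [0, 0, 0]], [[0.427, -0.311, 0.07], [0, 0, 0]], [[0.427, -0.311, 0.08], [0, 0, 0]], [[0.427, -0.311, 0.08], [0, 0, 0]]], "grip": 0}}

```text
time_s: 1.83
position: [0.522, -0.2021, 0.1493]
tcp_rot: [0.986, 0.168, -0.002, -0.001]
ft_force: [-0.1, 0.4, 0.3]
opening: 0.0
grip_force: 0.0
```

```bash
python3 -c "
from h import *
print(read_state()['opening'])
rel([[.5235,-.202,.071]]+arc((.580,-.278),155,237.6,12,.08,-.029,.071))
cv2.imwrite('pics/w1.png',cam('wrist')['img'])"
```

```text
0.0002314702661595936
t 1.83 pos [ 0.522  -0.2021  0.1493] F [-0.1  0.4  0.3] xang 19.3 zax [-0.004  0.001 -1.   ]
[0.002, 0.001, 0.078]
[-0.007, 0.014, 0.078]
[-0.017, 0.02, 0.078]
[-0.026, 0.027, 0.078]
[-0.034, 0.034, 0.078]
[-0.041, 0.043, 0.078]
[-0.046, 0.053, 0.078]
[-0.051, 0.063, 0.078]
[-0.053, 0.074, 0.078]
[-0.055, 0.085, 0.078]
[-0.055, 0.096, 0.078]
[-0.054, 0.107, 0.078]
[-0.051, 0.118, 0.078]
```

View pics/w1.png

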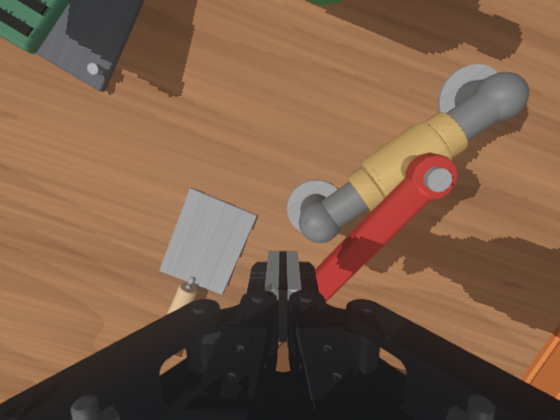

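The wrist view shows the shut fingers at (283,270), on the near-left (+y) side of the red lever. The pivot is at (438,178) and the column below the fingers is free. I'll descend and sweep.

Request:
{"fn": "step_arm", "kwargs": {"deltas": [[[0.001, 0.0, 0.03], [0, 0, 0]], [[0.002, 0.0, 0.06], [0, 0, 0]], [[0.002, 0.001, 0.078], [0, 0, 0]], [[-0.007, 0.014, 0.078], [0, 0, 0]], [[-0.012, 0.017, 0.078], [0, 0, 0]], [[-0.017, 0.02, 0.078], [0, 0, 0]], [[-0.026, 0.027, 0.078], [0, 0, 0]], [[-0.034, 0.034, 0.078], [0, 0, 0]], [[-0.041, 0.043, 0.078], [0, 0, 0]], [[-0.046, 0.053, 0.078], [0, 0, 0]], [[-0.051, 0.063, 0.078], [0, 0, 0]], [[-0.053, 0.074, 0.078], [0, 0, 0]], [[-0.055, 0.085, 0.078], [0, 0, 0]], [[-0.055, 0.096, 0.078], [0, 0, 0]], [[-0.055, 0.1, 0.078], [0, 0, 0]]]}}

```text
time_s: 3.13
position: [0.5044, -0.3171, 0.073]
tcp_rot: [0.986, 0.167, -0.0, 0.0]
ft_force: [-0.1, 3.0, 1.0]
opening: -0.0
grip_force: 1.3
```

```bash
python3 -c "
from h import *
rel(arc((.580,-.278),225,237.6,4,.08,-.029,.071)+arc((.580,-.278),237.6,238,2,.08,-.02,.071))"
```

```text
t 3.13 pos [ 0.5044 -0.3171  0.073 ] F [-0.1  3.   1. ] xang 19.2 zax [-0.001 -0.001 -1.   ]
[-0.0, -0.003, 0.002]
[0.0, 0.003, 0.002]
[0.002, 0.009, 0.002]
[0.004, 0.015, 0.002]
[0.009, 0.022, 0.002]
[0.009, 0.022, 0.002]
```

Request:
{"fn": "step_arm", "kwargs": {"deltas": [[[0.0, 0.004, 0.001], [0, 0, 0]], [[0.002, 0.008, 0.001], [0, 0, 0]], [[0.003, 0.012, 0.001], [0, 0, 0]], [[0.005, 0.016, 0.001], [0, 0, 0]], [[0.006, 0.018, 0.001], [0, 0, 0]]]}}

```text
time_s: 3.55
position: [0.516, -0.3305, 0.0721]
tcp_rot: [0.986, 0.168, -0.0, 0.0]
ft_force: [-3.2, 1.0, -0.5]
opening: 0.001
grip_force: 1.5
```

Request:
{"fn": "step_arm", "kwargs": {"deltas": [[[0.001, 0.002, 0], [0, 0, 0]], [[0.002, 0.003, 0], [0, 0, 0]], [[0.003, 0.004, 0], [0, 0, 0]], [[0.003, 0.004, 0], [0, 0, 0]]]}}

```text
time_s: 3.88
position: [0.5176, -0.3319, 0.0718]
tcp_rot: [0.986, 0.167, -0.002, -0.001]
ft_force: [-10.9, 4.9, 5.7]
opening: 0.001
grip_force: 5.6
```

The force has jumped to 12 N with the arm held short of its target, so the lever is at the stop. One small extra push, then back off and rise.

Request:
{"fn": "step_arm", "kwargs": {"deltas": [[[0.002, 0.002, 0], [0, 0, 0]], [[0.002, 0.002, 0], [0, 0, 0]], [[-0.01, -0.012, 0], [0, 0, 0]], [[-0.02, -0.025, 0], [0, 0, 0]], [[-0.02, -0.025, -0.03], [0, 0, 0]], [[-0.02, -0.025, -0.07], [0, 0, 0]], [[-0.02, -0.025, -0.11], [0, 0, 0]], [[-0.02, -0.025, -0.13], [0, 0, 0]], [[-0.02, -0.025, -0.13], [0, 0, 0]]]}}

```text
time_s: 4.63
position: [0.4963, -0.3174, 0.2082]
tcp_rot: [0.986, 0.168, 0.004, 0.003]
ft_force: [1.1, -0.0, 0.1]
opening: -0.005
grip_force: 0.0
```

```bash
python3 - <<'E'
from h import *
import math
c=cam('top'); h=cv2.cvtColor(c['img'],cv2.COLOR_BGR2HSV); m=cv2.inRange(h,np.array([0,150,80]),np.array([8,255,255])); z=np.zeros_like(m); z[150:215,370:450]=m[150:215,370:450]
p=np.argwhere(z)[:,::-1].astype(np.float32); print(len(p))
b=cv2.boxPoints(cv2.minAreaRect(p)); print(onz(c,b,.094)[:,:2].round(3))
w=onz(c,p,.094)[:,:2]; e=np.linalg.svd(w-w.mean(0),full_matrices=0)[2][0]; print(w.mean(0),np.degrees(math.atan2(e[1],e[0])))
rel([[.497,.297,.2],[.497,.297,.075]])
E
```

```text
402
[[ 0.576 -0.257]
 [ 0.599 -0.274]
 [ 0.529 -0.374]
 [ 0.506 -0.357]]
[ 0.55132871 -0.31848974] -121.9424352958742
t 4.68 pos [ 0.4952 -0.3167  0.2055] F [-0.1 -0.2 -0.9] xang 19.3 zax [ 0.006 -0.003 -1.   ]
[0.205, -0.579, 0.003]
[0.204, -0.579, 0.128]
```

The red lever is at its stop: it lies at 238°, and the closed direction is 237.6°. Next is the cup. I'll turn +135° so the fingers close at 64°/244°, clear of the yellow lever.

Request:
{"fn": "step_arm", "kwargs": {"deltas": [[[0.01, -0.029, 0], [0, 0, -0.118]], [[0.02, -0.058, 0], [0, 0, -0.236]], [[0.031, -0.087, 0], [0, 0, -0.353]], [[0.041, -0.116, 0], [0, 0, -0.471]], [[0.051, -0.145, 0], [0, 0, -0.589]], [[0.061, -0.174, 0], [0, 0, -0.707]], [[0.072, -0.203, 0], [0, 0, -0.825]], [[0.082, -0.232, 0], [0, 0, -0.942]], [[0.092, -0.261, 0], [0, 0, -1.06]], [[0.102, -0.29, 0], [0, 0, -1.178]], [[0.113, -0.319, 0], [0, 0, -1.296]], [[0.123, -0.348, 0], [0, 0, -1.414]], [[0.133, -0.377, 0], [0, 0, -1.531]], [[0.143, -0.406, 0], [0, 0, -1.649]], [[0.154, -0.435, 0], [0, 0, -1.767]], [[0.164, -0.464, 0], [0, 0, -1.885]], [[0.174, -0.493, 0], [0, 0, -2.003]], [[0.184, -0.522, 0], [0, 0, -2.12]], [[0.195, -0.55, 0], [0, 0, -2.238]], [[0.205, -0.579, 0], [0, 0, -2.356]]], "grip": 1, "grip_force": 20}}

```text
time_s: 6.35
position: [0.4951, 0.3, 0.2014]
tcp_rot: [0.22, 0.976, 0.0, -0.0]
ft_force: [-0.3, -1.3, 0.1]
opening: 0.997
grip_force: 0.0
```

Request:
{"fn": "step_arm", "kwargs": {"deltas": [[[0, 0, 0], [0, 0, 0]], [[0, 0, 0], [0, 0, 0]]]}}

```text
time_s: 6.52
position: [0.4943, 0.3005, 0.2012]
tcp_rot: [0.221, 0.975, 0.001, -0.001]
ft_force: [-0.5, -0.9, 0.0]
opening: 1.0
grip_force: 0.0
```

```bash
python3 - <<'E'
from h import *
c=cam('wrist'); print(read_state()['joint_positions'])
rel([[.497,.297,.2],[.497,.297,.075]])
h=cv2.cvtColor(c['img'],cv2.COLOR_BGR2HSV); m=cv2.inRange(h,np.array([108,120,50]),np.array([125,255,255]))
p=np.argwhere(m)[:,::-1]; print(len(p),p.min(0),p.max(0))
im=c['img'].copy()
q=proj(c,[[.497+.031*np.cos(a),.297+.031*np.sin(a),.115] for a in np.linspace(0,6.28,30)])
for u in q: cv2.circle(im,tuple(int(v) for v in u),2,(0,0,255),-1)
cv2.imwrite('pics/w2.png',im)
E
```

```text
[-0.13658077  0.54313923 -0.76047475  1.72385615  0.42266408  1.04729458
  0.0804637 ]
t 6.57 pos [0.4948 0.2987 0.2012] F [-0.6 -0.   0.4] xang 154.3 zax [-0.001 -0.    -1.   ]
[-0.003, -0.001, 0.001]
[-0.003, -0.001, 0.126]
5878 [241 163] [324 257]
```

View pics/w2.png

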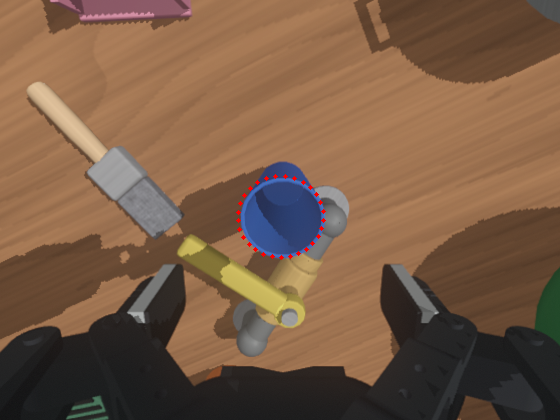

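The predicted red ring lies right on the cup rim (centre 283,217), and the lever tip at (190,245) is clear of the left finger's column by about 18 mm. I'll descend and grasp.

Request:
{"fn": "step_arm", "kwargs": {"deltas": [[[-0.003, -0.001, 0.03], [0, 0, 0]], [[-0.003, -0.001, 0.06], [0, 0, 0]], [[-0.003, -0.001, 0.09], [0, 0, 0]], [[-0.003, -0.001, 0.11], [0, 0, 0]], [[-0.003, -0.001, 0.126], [0, 0, 0]], [[-0.003, -0.001, 0.126], [0, 0, 0]]]}}

```text
time_s: 7.07
position: [0.4964, 0.2932, 0.073]
tcp_rot: [0.224, 0.975, -0.002, -0.002]
ft_force: [0.1, -0.3, 0.3]
opening: 1.0
grip_force: 0.0
```

Request:
{"fn": "step_arm", "kwargs": {"deltas": [[[0, 0, 0], [0, 0, 0]], [[0, 0, 0], [0, 0, 0]], [[0, 0, 0], [0, 0, 0]], [[0, 0, 0], [0, 0, 0]], [[0, 0, 0], [0, 0, 0]], [[0, 0, 0], [0, 0, 0]]], "grip": 0, "grip_force": 20}}

```text
time_s: 7.57
position: [0.4981, 0.2966, 0.0775]
tcp_rot: [0.223, 0.975, 0.001, 0.001]
ft_force: [-0.4, 0.0, 6.7]
opening: 0.714
grip_force: 22.0
```

```bash
python3 -c "
from h import *
p=np.array(read_state()['position'])
rel([p+[0,0,.03],p+[-.075,.065,.03],p+[-.075,.065,.002]])"
```

```text
t 7.57 pos [0.4981 0.2966 0.0775] F [-0.4  0.   6.7] xang 154.3 zax [ 0.002  0.001 -1.   ]
[-0.0, 0.0, -0.03]
[0.096, 0.026, -0.03]
[0.096, 0.026, -0.002]
```

Request:
{"fn": "step_arm", "kwargs": {"deltas": [[[0, 0, -0.01], [0, 0, 0]], [[0, 0, -0.02], [0, 0, 0]], [[0, 0, -0.03], [0, 0, 0]], [[0.012, 0.003, -0.03], [0, 0, 0]], [[0.03, 0.008, -0.03], [0, 0, 0]], [[0.05, 0.013, -0.03], [0, 0, 0]], [[0.07, 0.019, -0.03], [0, 0, 0]], [[0.085, 0.023, -0.03], [0, 0, 0]], [[0.093, 0.025, -0.03], [0, 0, 0]], [[0.096, 0.026, -0.03], [0, 0, 0]], [[0.096, 0.026, -0.03], [0, 0, 0]], [[0.096, 0.026, -0.02], [0, 0, 0]], [[0.096, 0.026, -0.012], [0, 0, 0]], [[0.096, 0.026, -0.006], [0, 0, 0]], [[0.096, 0.026, -0.002], [0, 0, 0]], [[0.096, 0.026, -0.002], [0, 0, 0]]]}}

```text
time_s: 8.9
position: [0.4226, 0.3611, 0.0774]
tcp_rot: [0.223, 0.975, -0.0, -0.0]
ft_force: [0.4, -0.0, -0.0]
opening: 0.716
grip_force: 21.9
```

Request:
{"fn": "step_arm", "kwargs": {"deltas": [[[0, 0, 0.001], [0, 0, 0]], [[0, 0, 0.002], [0, 0, 0]], [[0, 0, 0.002], [0, 0, 0]]]}}

```text
time_s: 9.15
position: [0.4226, 0.3617, 0.0769]
tcp_rot: [0.223, 0.975, 0.0, 0.0]
ft_force: [-1.1, -0.2, 10.1]
opening: 0.717
grip_force: 21.9
```

The plank is taking the load at 10 N, so I'll release and rise.

Request:
{"fn": "step_arm", "kwargs": {"deltas": [[[0, 0, -0.001], [0, 0, 0]], [[0, 0, -0.001], [0, 0, 0]], [[0, 0, -0.001], [0, 0, 0]], [[0, 0, -0.001], [0, 0, 0]], [[0, 0, -0.001], [0, 0, 0]], [[0, 0, -0.02], [0, 0, 0]], [[0, 0, -0.05], [0, 0, 0]], [[0, 0, -0.08], [0, 0, 0]], [[0, 0, -0.11], [0, 0, 0]], [[0, 0, -0.13], [0, 0, 0]], [[0, 0, -0.13], [0, 0, 0]]], "grip": 1}}

```text
time_s: 10.07
position: [0.4233, 0.3631, 0.2105]
tcp_rot: [0.223, 0.975, 0.003, 0.002]
ft_force: [-0.6, 0.4, 0.3]
opening: 1.002
grip_force: 0.0
```

```bash
python3 - <<'E'
from h import *
c=cam('wrist')
h=cv2.cvtColor(c['img'],cv2.COLOR_BGR2HSV); m=cv2.inRange(h,np.array([108,120,50]),np.array([125,255,255]))
p=np.argwhere(m)[:,::-1]; print(len(p),p.min(0),p.max(0))
q=proj(c,[[.4226+.031*np.cos(a),.3617+.031*np.sin(a),.115] for a in np.linspace(0,6.28,30)]); print(q.min(0),q.max(0))
cv2.imwrite('pics/w3.png',c['img'])
a=arc((.585,.262),207.2,123,2,.08,-.05,.2); rel([a[0]])
E
```

```text
5407 [240 155] [321 244]
[239.36380356 167.72079773] [322.18418652 247.0237851 ]
t 10.12 pos [0.423  0.3621 0.2083] F [-0.2 -0.2 -1.7] xang 154.3 zax [ 0.003  0.002 -1.   ]
[-0.181, -0.114, 0.008]
```

View pics/w3.png

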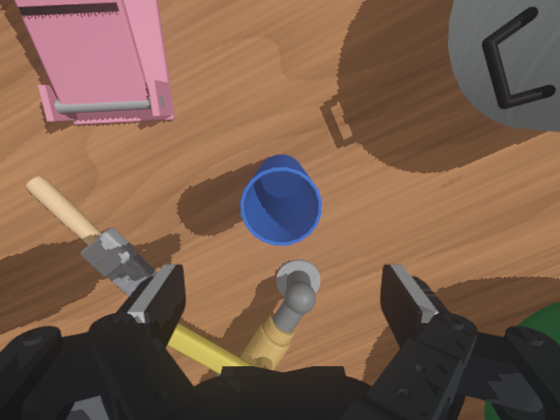

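The cup is standing upright at (282,205), 0.19 m from the yellow pivot and so clear of the 0.11 m swing. Next, go behind the yellow lever with the fingers shut.

Request:
{"fn": "step_arm", "kwargs": {"deltas": [[[-0.025, -0.016, 0], [0, 0, 0]], [[-0.05, -0.032, 0], [0, 0, 0]], [[-0.075, -0.048, 0], [0, 0, 0]], [[-0.1, -0.064, 0], [0, 0, 0]], [[-0.125, -0.08, 0], [0, 0, 0]], [[-0.15, -0.096, 0], [0, 0, 0]], [[-0.17, -0.108, 0], [0, 0, 0]], [[-0.181, -0.114, 0.02], [0, 0, 0]], [[-0.181, -0.114, 0.05], [0, 0, 0]], [[-0.181, -0.114, 0.06], [0, 0, 0]], [[-0.181, -0.114, 0.06], [0, 0, 0]]], "grip": 0}}

```text
time_s: 11.03
position: [0.5338, 0.1791, 0.1432]
tcp_rot: [0.222, 0.975, -0.002, -0.003]
ft_force: [0.0, -0.1, 0.0]
opening: -0.002
grip_force: 0.0
```

```bash
python3 -c "
from h import *
a=arc((.585,.262),207.2,123,2,.08,-.05,.072)
rel([a[0]]+arc((.585,.262),210,123,13,.08,-.029,.072))"
```

```text
t 11.03 pos [0.5338 0.1791 0.1432] F [ 0.  -0.1  0. ] xang 154.3 zax [-0.006 -0.002 -1.   ]
[-0.002, 0.003, 0.071]
[0.011, 0.015, 0.071]
[0.021, 0.018, 0.071]
[0.031, 0.023, 0.071]
[0.04, 0.028, 0.071]
[0.048, 0.035, 0.071]
[0.055, 0.043, 0.071]
[0.062, 0.052, 0.071]
[0.067, 0.061, 0.071]
[0.071, 0.071, 0.071]
[0.073, 0.082, 0.071]
[0.075, 0.093, 0.071]
[0.074, 0.103, 0.071]
[0.073, 0.114, 0.071]
```

Request:
{"fn": "step_arm", "kwargs": {"deltas": [[[-0.002, 0.003, 0.03], [0, 0, 0]], [[-0.002, 0.003, 0.06], [0, 0, 0]], [[-0.002, 0.003, 0.071], [0, 0, 0]], [[0.011, 0.015, 0.071], [0, 0, 0]], [[0.016, 0.016, 0.071], [0, 0, 0]], [[0.021, 0.018, 0.071], [0, 0, 0]], [[0.031, 0.023, 0.071], [0, 0, 0]], [[0.04, 0.028, 0.071], [0, 0, 0]], [[0.048, 0.035, 0.071], [0, 0, 0]], [[0.055, 0.043, 0.071], [0, 0, 0]], [[0.062, 0.052, 0.071], [0, 0, 0]], [[0.067, 0.061, 0.071], [0, 0, 0]], [[0.071, 0.071, 0.071], [0, 0, 0]], [[0.073, 0.082, 0.071], [0, 0, 0]], [[0.075, 0.093, 0.071], [0, 0, 0]], [[0.075, 0.096, 0.071], [0, 0, 0]]]}}

```text
time_s: 12.37
position: [0.5098, 0.3016, 0.0751]
tcp_rot: [0.222, 0.975, 0.001, -0.0]
ft_force: [-0.4, -2.8, 0.0]
opening: -0.0
grip_force: 1.3
```

```bash
python3 -c "
from h import *
rel(arc((.585,.262),135,123,3,.08,-.029,.072)+arc((.585,.262),123,122,2,.08,-.022,.072))"
```

```text
t 12.37 pos [0.5098 0.3016 0.0751] F [-0.4 -2.8  0. ] xang 154.4 zax [-0.001  0.001 -1.   ]
[0.0, -0.004, 0.003]
[-0.0, 0.005, 0.003]
[-0.002, 0.014, 0.003]
[-0.005, 0.02, 0.003]
[-0.006, 0.021, 0.003]
```

Request:
{"fn": "step_arm", "kwargs": {"deltas": [[[0.0, 0.004, 0.002], [0, 0, 0]], [[-0.001, 0.008, 0.003], [0, 0, 0]], [[-0.002, 0.012, 0.003], [0, 0, 0]], [[-0.003, 0.015, 0.003], [0, 0, 0]], [[-0.003, 0.017, 0.003], [0, 0, 0]], [[-0.003, 0.017, 0.003], [0, 0, 0]]]}}

```text
time_s: 12.87
position: [0.5203, 0.3133, 0.0722]
tcp_rot: [0.223, 0.975, 0.0, -0.0]
ft_force: [-1.6, -0.2, 0.2]
opening: 0.004
grip_force: 0.7
```

Request:
{"fn": "step_arm", "kwargs": {"deltas": [[[-0.001, 0.002, 0], [0, 0, 0]], [[-0.002, 0.003, 0], [0, 0, 0]], [[-0.003, 0.005, 0], [0, 0, 0]], [[-0.003, 0.005, 0], [0, 0, 0]]]}}

```text
time_s: 13.2
position: [0.5216, 0.3143, 0.0718]
tcp_rot: [0.222, 0.975, -0.003, -0.002]
ft_force: [-15.4, -8.5, 7.9]
opening: 0.002
grip_force: 8.3
```

Request:
{"fn": "step_arm", "kwargs": {"deltas": [[[-0.001, 0.001, 0], [0, 0, 0]], [[-0.001, 0.001, 0], [0, 0, 0]], [[0.008, -0.012, 0], [0, 0, 0]], [[0.016, -0.027, 0], [0, 0, 0]], [[0.016, -0.027, -0.03], [0, 0, 0]], [[0.016, -0.027, -0.07], [0, 0, 0]], [[0.016, -0.027, -0.1], [0, 0, 0]], [[0.016, -0.027, -0.12], [0, 0, 0]], [[0.016, -0.027, -0.12], [0, 0, 0]]]}}

```text
time_s: 13.95
position: [0.501, 0.301, 0.1973]
tcp_rot: [0.223, 0.975, 0.003, 0.003]
ft_force: [1.0, 0.6, -0.2]
opening: 0.001
grip_force: 0.0
```

```bash
cat > lev.py <<'E'
from h import *
c=cam('top'); h=cv2.cvtColor(c['img'],cv2.COLOR_BGR2HSV)
for n,lo,hi,(x0,y0,x1,y1),px in(('red',[0,150,80],[8,255,255],(370,150,450,215),147.6),('yel',[22,190,140],[32,255,255],(150,150,215,215),123.1)):
    m=cv2.inRange(h,np.array(lo),np.array(hi)); z=np.zeros_like(m); z[y0:y1,x0:x1]=m[y0:y1,x0:x1]
    l,st=cv2.connectedComponentsWithStats(z)[1:3]; k=1+np.argmax(st[1:,4]); p=np.argwhere(l==k)[:,::-1].astype(np.float32)
    w=onz(c,p,.094)[:,:2]; e=np.linalg.svd(w-w.mean(0),full_matrices=0)[2][0]
    print(n,len(p),w.mean(0).round(3),np.degrees(np.arctan2(e[1],e[0])).round(1)%180,'valve +x',px)
E
python3 lev.py; python3 - <<'E'
from h import *
H=np.array([(.719+.7024)/2,(.0228-.0665)/2]); B=np.array([(.572+.554)/2,(.055-.0366)/2]); x=(H-B)/np.linalg.norm(H-B)
print('hinge',H,'base near',B,'dir',np.degrees(np.arctan2(x[1],x[0])),np.linalg.norm(H-B))
pad=H-x*.109; print('pad up',pad)
rel([[*pad,.19],[*pad,.085]])
E
```

```text
red 406 [ 0.55 -0.32] 57.7 valve +x 147.6
hinge [ 0.7107  -0.02185] base near [0.563  0.0092] dir -11.872039233546976 0.15092843502799602
pad up [6.04031565e-01 5.74203891e-04]
t 14.0 pos [0.5004 0.3001 0.195 ] F [ 1.4 -0.6  0.1] xang 154.2 zax [ 0.005  0.003 -1.   ]
[-0.223, -0.225, 0.005]
[-0.223, -0.225, 0.11]Traceback (most recent call last):
  File "lev.py", line 5, in <module>
    l,st=cv2.connectedComponentsWithStats(z)[1:3]; k=1+np.argmax(st[1:,4]); p=np.argwhere(l==k)[:,::-1].astype(np.float32)
                                                       ~~~~~~~~~^^^^^^^^^^
    return _wrapfunc(a, 'argmax', axis=axis, out=out, **kwds)
    return bound(*args, **kwds)
ValueError: attempt to get argmax of an empty sequence
```

Request:
{"fn": "step_arm", "kwargs": {"deltas": [[[-0.023, -0.023, 0], [0, 0, 0]], [[-0.046, -0.046, 0], [0, 0, 0]], [[-0.069, -0.069, 0], [0, 0, 0]], [[-0.092, -0.093, 0], [0, 0, 0]], [[-0.115, -0.116, 0], [0, 0, 0]], [[-0.138, -0.139, 0], [0, 0, 0]], [[-0.161, -0.162, 0], [0, 0, 0]], [[-0.184, -0.185, 0], [0, 0, 0]], [[-0.207, -0.209, 0], [0, 0, 0]], [[-0.218, -0.22, 0], [0, 0, 0]], [[-0.223, -0.225, 0.01], [0, 0, 0]], [[-0.223, -0.225, 0.03], [0, 0, 0]], [[-0.223, -0.225, 0.04], [0, 0, 0]], [[-0.223, -0.225, 0.04], [0, 0, 0]]]}}

```text
time_s: 15.17
position: [0.6002, 0.0002, 0.1491]
tcp_rot: [0.222, 0.975, -0.0, -0.002]
ft_force: [-1.1, 0.1, -0.3]
opening: -0.003
grip_force: 0.0
```

```bash
python3 lev.py; python3 - <<'E'
from h import *
rel([[.604,.0006,.085],[.604,.0006,.073],[.604,.0006,.039]])
cv2.imwrite('pics/w4.png',cam('wrist')['img']); cv2.imwrite('pics/t4.png',cam('top')['img'][100:250,130:430])
E
```

```text
red 15 [ 0.529 -0.366] 39.5 valve +x 147.6
t 15.22 pos [6.009e-01 6.000e-04 1.507e-01] F [-0.9  1.  -0.2] xang 154.4 zax [-0.003  0.001 -1.   ]
[-0.003, 0.001, 0.066]
[-0.003, 0.001, 0.078]
[-0.003, 0.001, 0.112]Traceback (most recent call last):
  File "lev.py", line 5, in <module>
    l,st=cv2.connectedComponentsWithStats(z)[1:3]; k=1+np.argmax(st[1:,4]); p=np.argwhere(l==k)[:,::-1].astype(np.float32)
                                                       ~~~~~~~~~^^^^^^^^^^
    return _wrapfunc(a, 'argmax', axis=axis, out=out, **kwds)
    return bound(*args, **kwds)
ValueError: attempt to get argmax of an empty sequence
```

View pics/w4.png

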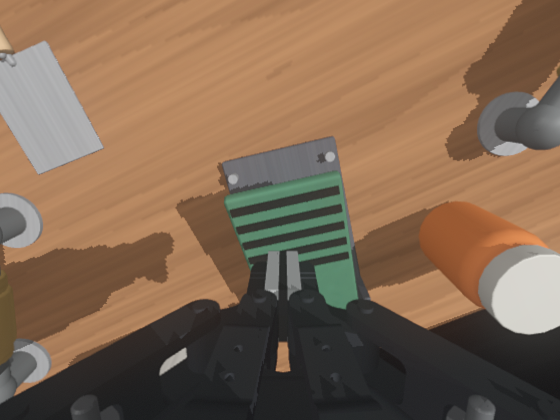

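The wrist view shows the green pedal's free end at about (285,188) and its stripes at rows 195–262. The shut fingers are above it at (283,260). I'll check that the pad projects onto the plate, and check the yellow lever through the scene camera.

```bash
python3 - <<'E'
from h import *
c=cam('wrist'); x=np.array([.979,-.206]);H=np.array([.7107,-.0219])
P=lambda s,z:[*(H-x*s),z]
print('pad',proj(c,[P(.109,.073)]),'free end',proj(c,[P(.137,.082)]))
print('free-end px (285,188)->', onz(c,[[230,200],[340,172]],.078))
c=cam('scene'); h=cv2.cvtColor(c['img'],cv2.COLOR_BGR2HSV); m=cv2.inRange(h,np.array([22,150,100]),np.array([32,255,255])); m[:120]=0;m[230:]=0;m[:,:280]=0;m[:,400:]=0
p=np.argwhere(m)[:,::-1].astype(np.float32);w=onz(c,p,.094)[:,:2]; print(len(p),w.mean(0),w.min(0),w.max(0))
e=np.linalg.svd(w-w.mean(0),full_matrices=0)[2][0]; print(np.degrees(np.arctan2(e[1],e[0]))%180)
cv2.imwrite('pics/s4.png',cv2.resize(c['img'][120:320,160:400],(720,600)))
E
```

```text
pad [[284.48031195 218.18572311]] free end [[274.4954686  183.07621073]]
free-end px (285,188)-> [[ 0.57489952 -0.02635357  0.078     ]
 [ 0.58924428  0.04800481  0.078     ]]
219 [0.56126043 0.29857299] [0.52166232 0.24445258] [0.60098447 0.35363504]
123.32866771415115
```

View pics/s4.png

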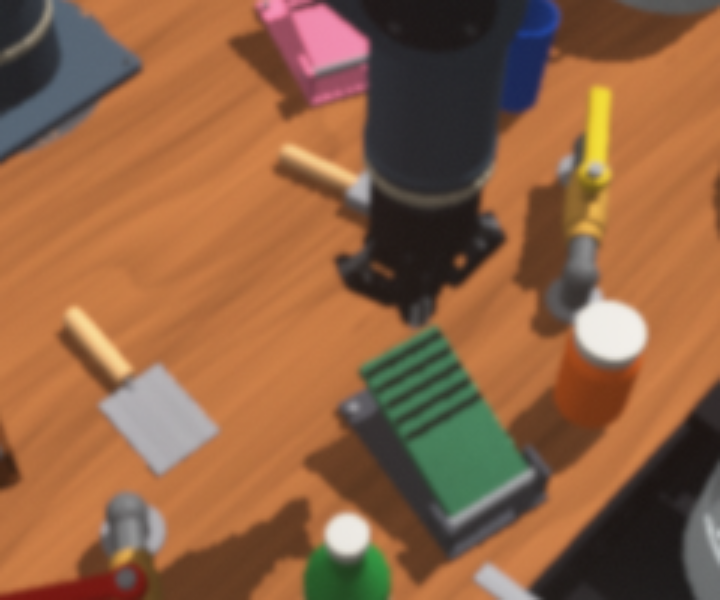

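The yellow lever lies at 123.3° with its tip at (0.522,0.354), so it is at the open stop. The cup is standing and the pedal is up. The pad falls on the plate's midline, so I'll press.

Request:
{"fn": "step_arm", "kwargs": {"deltas": [[[-0.003, 0.003, 0.03], [0, 0, 0]], [[-0.003, 0.003, 0.055], [0, 0, 0]], [[-0.003, 0.003, 0.068], [0, 0, 0]], [[-0.003, 0.003, 0.076], [0, 0, 0]], [[-0.003, 0.003, 0.084], [0, 0, 0]], [[-0.003, 0.003, 0.092], [0, 0, 0]], [[-0.003, 0.003, 0.1], [0, 0, 0]], [[-0.003, 0.003, 0.106], [0, 0, 0]], [[-0.003, 0.003, 0.109], [0, 0, 0]], [[-0.003, 0.003, 0.109], [0, 0, 0]]]}}

```text
time_s: 16.25
position: [0.6058, 0.0013, 0.0432]
tcp_rot: [0.222, 0.975, 0.0, -0.0]
ft_force: [-4.7, 0.9, 5.8]
opening: -0.002
grip_force: 2.9
```

Request:
{"fn": "step_arm", "kwargs": {"deltas": [[[0, 0, 0.002], [0, 0, 0]], [[0, 0, 0.004], [0, 0, 0]], [[0, 0, 0.006], [0, 0, 0]], [[0, 0, 0.006], [0, 0, 0]]]}}

```text
time_s: 16.58
position: [0.6059, 0.0013, 0.0389]
tcp_rot: [0.222, 0.975, -0.0, 0.0]
ft_force: [-8.3, 0.6, 18.6]
opening: -0.002
grip_force: 9.1
```

Request:
{"fn": "step_arm", "kwargs": {"deltas": [[[0, 0, 0.001], [0, 0, 0]], [[0, 0, 0.002], [0, 0, 0]], [[0, 0, 0.002], [0, 0, 0]], [[0, 0, 0.002], [0, 0, 0]]]}}

```text
time_s: 16.92
position: [0.6059, 0.0014, 0.0384]
tcp_rot: [0.222, 0.975, -0.0, 0.001]
ft_force: [-13.8, -0.9, 34.5]
opening: 0.005
grip_force: 17.0
```

The force climbs with no further travel, so the pedal is at its stop. I'll ease slightly, hold 1.5 s, then release.

Request:
{"fn": "step_arm", "kwargs": {"deltas": [[[0, 0, -0.001], [0, 0, 0]], [[0, 0, -0.001], [0, 0, 0]], [[0, 0, -0.001], [0, 0, 0]], [[0, 0, -0.001], [0, 0, 0]], [[0, 0, -0.001], [0, 0, 0]], [[0, 0, -0.001], [0, 0, 0]], [[0, 0, -0.001], [0, 0, 0]], [[0, 0, -0.001], [0, 0, 0]], [[0, 0, -0.001], [0, 0, 0]], [[0, 0, -0.001], [0, 0, 0]], [[0, 0, -0.001], [0, 0, 0]], [[0, 0, -0.001], [0, 0, 0]], [[0, 0, -0.001], [0, 0, 0]], [[0, 0, -0.001], [0, 0, 0]], [[0, 0, -0.001], [0, 0, 0]], [[0, 0, -0.001], [0, 0, 0]], [[0, 0, -0.001], [0, 0, 0]], [[0, 0, -0.001], [0, 0, 0]]]}}

```text
time_s: 18.42
position: [0.6059, 0.0013, 0.0387]
tcp_rot: [0.222, 0.975, -0.0, 0.001]
ft_force: [-10.9, 0.7, 25.6]
opening: 0.002
grip_force: 12.9
```

Request:
{"fn": "step_arm", "kwargs": {"deltas": [[[0, 0, -0.008], [0, 0, 0]], [[0, 0, -0.016], [0, 0, 0]], [[0, 0, -0.026], [0, 0, 0]], [[0, 0, -0.038], [0, 0, 0]], [[0, 0, -0.055], [0, 0, 0]], [[0, 0, -0.08], [0, 0, 0]], [[0, 0, -0.11], [0, 0, 0]], [[0, 0, -0.14], [0, 0, 0]], [[0, 0, -0.16], [0, 0, 0]], [[0, 0, -0.17], [0, 0, 0]], [[0, 0, -0.17], [0, 0, 0]], [[0, 0, -0.17], [0, 0, 0]]]}}

```text
time_s: 19.42
position: [0.6057, 0.0005, 0.2059]
tcp_rot: [0.223, 0.975, -0.0, -0.0]
ft_force: [0.2, -0.1, -0.5]
opening: -0.001
grip_force: 0.0
```

```bash
python3 - <<'E'
from h import *
c=cam('scene'); cv2.imwrite('pics/s5.png',cv2.resize(c['img'],(784,588)))
print(read_state()['time_s'])
E
```

```text
19.4667
```

View pics/s5.png

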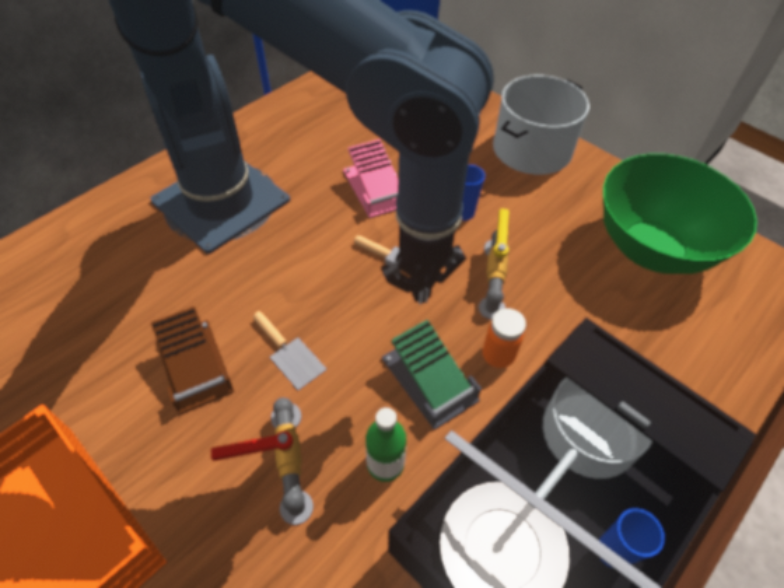

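The pedal is back up at (432,370). The red lever lies across its pipe (250,447) and the yellow lever lies along its pipe (503,230). The cup is upright at (470,192), and everything else, including the ladle, is where it started. Handing in.

```bash
python3 -c "
from h import *
print(ticket.hand_in())"
```

```text
the job is handed in; nothing more can be done
None
```

The job is handed in at about 19.5 s: the red lever was turned to its closed stop, the cup moved clear and left upright, the yellow lever turned to its open stop, then the pedal pressed fully down, held for about 1.5 s and released.

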